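# Pulse the parts tumbler by its bayonet lid

## Task

Swing the yellow work lamp well clear of the parts tumbler (a hand's breadth of free space between them), then fit the orange bayonet lid into the tumbler's mouth, its lugs down through the two slots. Twist the lid clockwise against its spring until its white pointers stand at the green marks, half-way to the red lock marks, without ever going on to the red, and leave the other things on the bench where they are. Finish while still gripping the lid and holding it at green: let go and it springs back.

Things in the scene. Friction and masses are not known exactly. Their poses are not given: they have to be found in the camera images.
- lamp_stand: Fixed foot and post of the work lamp: grey disc foot of 104 mm diameter, post of 18 mm, 167 mm high in all. Origin at the centre of the foot's underside, on the bench and on the arm's hinge axis (vertical). The arm points along its own -x at joint value 0. Beware: a wall cabinet hangs over the back of the bench, from 590 mm ahead of the robot's base on, 500 mm above the bench, left of the lamp.
- lamp_arm (a joint): Swing of the lamp arm about its post, rad: about 0 with the lamp over the tumbler; grows counter-clockwise seen from above, which brings the lamp round towards the robot; range -0.2 to 1.5. Light friction (about 0.12 N m), stays where it is left.
- lamp_grip (a point): Middle of the upright black round grip (16 mm diameter, 41 mm of it standing free) on top of the lamp head, 186 mm above the bench, 233 mm from the hinge axis; its top is at 207 mm. The yellow head below it is a round shade of 84 mm diameter from 136 to 162 mm above the bench, on a 13 mm arm.
- tumbler: Fixed green drum, 104 mm dia, 85 high, on a dark foot of 132 mm. Origin: centre of its underside, z up. Mouth: 58 mm hole in a 6 mm thick aluminium flange, with slots along +x and -x, each 16 mm wide, reaching 42 mm from the axis. On the rim, alike on both sides: white mark at the slot, green 40 degrees clockwise of it (seen from above), red lock mark 80 degrees clockwise.
- pulse_ring (a joint): Turn of the sprung ring inside the mouth, rad, clockwise seen from above: 0 at rest, 0.70 at the green mark, 1.40 at the red lock. The seated lid's lugs stand in its two pockets (16 mm wide: the lid turns about 0.09 rad before the ring follows) and turn it. Spring 0.2 N m per rad back to 0.
- ring_pockets (a point): On the tumbler's axis, 68 mm above the bench; its x axis runs through the two pockets of the pulse ring and turns with it (along the tumbler's x at rest).
- lid: Loose orange bayonet lid, 0.12 kg, upright. Origin: centre of its underside. Plug 52 mm dia, 15 high, two lugs at its foot on +x and -x (10 wide, 7 high, tips 36 mm off axis); cap 82 mm dia, z 15-23 mm, white pointers at +x and -x; bar grip along x, 56 long, 14 thick (y), z 23-53 mm. Half-turn symmetric. Seated, its origin is 70 mm above the bench; turned, lugs are held under the flange (2 mm play).
- sand_block: Cork sanding block, 62x112x29 mm, loose bystander. Origin under its centre.
- bit_box: Red drill bit box, 58x100x30 mm, loose bystander. Origin under its centre.
- screwdriver_1: Blue screwdriver, 27x182x28 mm, loose bystander lying flat. Origin under its centre.

How it is judged:
On the way, in this order (a step that is already met when the one before it is completed fails the run):
1. the lamp head is swung clear of the tumbler: its centre at least 140 mm from the tumbler's axis (horizontal distance between lamp_grip and tumbler above 0.14 m), for 0.2 s.
2. the lid is seated in the mouth with its lugs in the ring's pockets, ring not yet turned to the green mark (horizontal distance between lamp_grip and tumbler above 0.14 m and z of lid in the frame of tumbler between 0.066 and 0.0745 m and horizontal distance between lid and tumbler below 0.006 m and angle between lid's own z axis and vertical below 0.1 rad and angle between the x axis of lid and the x axis of ring_pockets, either way round below 0.25 rad and value of joint pulse_ring below 0.4 rad), for 0.1 s.
At the end, for the whole second after the job is handed in: Lamp centre at least 140 mm from the tumbler axis; lid seated (origin 66 to 74.5 mm above the tumbler's underside, within 6 mm of its axis, upright within 0.1 rad, lugs in the pockets); pulse ring between 0.48 and 0.90 rad; fingers on the lid with at least 1 N through the last second (horizontal distance between lamp_grip and tumbler above 0.14 m and z of lid in the frame of tumbler between 0.066 and 0.0745 m and horizontal distance between lid and tumbler below 0.006 m and angle between lid's own z axis and vertical below 0.1 rad and angle between the x axis of lid and the x axis of ring_pockets, either way round below 0.25 rad and value of joint pulse_ring between 0.48 and 0.9 rad and contact force between the fingers and lid above 1 N); the arm keeps its last pose, push and grip.
It fails at once if the lid was turned on into the lock (ring past 1.2 rad) (value of joint pulse_ring above 1.2 rad).
It fails at once if the sanding block was moved more than 30 mm (distance of sand_block from where it was at the start of the episode above 0.03 m).
It fails at once if the drill bit box was moved more than 30 mm (distance of bit_box from where it was at the start of the episode above 0.03 m).
It fails at once if the blue screwdriver was moved more than 30 mm (distance of screwdriver_1 from where it was at the start of the episode above 0.03 m).
It also fails if it takes over 72 s, if anything falls off the work surface, if the arm or the gripper's body presses on something with over 40 N, if the wrist force passes 120 N, or if a joint passes its speed limit or range.

## Robot

A 7-joint arm with a two-finger parallel gripper is mounted at the origin on a cart in front of the work surface, level with it; the furniture and walls round the work are solid. World frame = base frame: x ahead of the robot, y to its left, z up, the work surface at z = 0. Lengths are in m, angles in rad, forces in N, time in s.
With the tool pointing down it reaches from about 0.4 to 0.875 m from the base axis. Payload 19.3 kg.
Tool frame: the origin (TCP) lies where the fingers leave the gripper's body, on its centre line; the fingertips stand bot.tip_reach ahead of it and the grasp point (between the pads) lies 54 mm ahead of it (bot.tip_reach is the distance from the TCP to the fingertips, in m); z points along the fingers, y is the line along which they close (so a half turn about z gives the same grasp; the last joint's range is limited). The gripper opens to 85 mm and grips with 20 to 120 N. Pads are 22 mm wide; open, the fingers measure 114 mm over their backs; the gripper's body (76 mm by 85 mm) begins 54 mm behind the grasp point. The pads swing forward as they close: fully open they stand 13 mm farther back than shut.
Start: joints at [-1.315, 0.521, -0.036, 1.599, 0.021, 1.021, -0.113], TCP at [0.2, 0.592, 0.304] pointing down, gripper open.
Joint ranges: [-2.91, 2.91], [-0.3, 2.13], [-1.5, 1.42], [0.17, 2.43], [-1.26, 4.41], [0.16, 1.93], [-2.52, 2.52]. Speed limits (rad/s): [1.89, 1.89, 2.39, 2.39, 3.01, 3.01, 3.01].

## Interface

Orientations are given as [roll, pitch, yaw] about the fixed x, y, z axes, in that order (R = Rz(yaw) Ry(pitch) Rx(roll)).
In Python, from workcell import bot gives the robot as it stands. The module is installed in compiled form; this text tells all that it offers.
- The arm moves only by the shell command python3 -m jog 'ROWS' [FORCE]. ROWS is JSON, a list that holds one entry, the list of rows, each a list of 7 numbers: the shift along the tool's x, y, z in mm, then the turn, a rotation vector about the tool's x, y, z in rad, then the opening, from 0 (shut) to 1 (fully open). In form: [[[tx, ty, tz, wx, wy, wz, fingers], ...]]. A call has 1 to 5 rows; each row shifts and turns the commanded pose from where the row before left it, along the tool's axes as they then stand; what a row does not reach is not made up. A row lasts 1/10 s, in which the tool goes at most 50 mm and 8.59 degrees, less where a joint would pass 70% of its speed; a pose out of reach is approached as far as the arm can. A call is refused whole if a number of a shift passes 50 or a number of a turn 0.15, either way. A call with a gripper value outside its range is refused whole. The fingers move at their own pace and stop on an object; FORCE is the grip in N (left out, the last holds). Time passes only in rows, so rows that do not move let the fingers close. It gives the time, the measured TCP pose, the force, the opening and the grip force at its end, in the units of the state.
- bot.observe(): the state, without advancing time (a new reading comes with each control period).
- bot.grab_frame(name): name is "side" or "top"; returns a dict with "img" (420x560x3 uint8, red, green, blue), "intrinsics" (3x3 intrinsics, pixels), "R" (3x3) and "t" (3): a world point X has camera coordinates R X + t. Camera axes: x right, y down, z forward; pixel columns grow to the right and rows downward; lengths in m; the calibration is good to about 2 mm. A picture is of the moment at which its call begins. There is no depth.
- bot.job_done(): hands the job in; it is judged then, once.
Trained networks look in a picture, given as the dict that the camera call returned (one of the last four; its "shot" number tells which), for a name from the list of things; names that differ only in an ending like _2 or _b are one class to them, and where a whole thing is asked for, a point or a joint stands for the part that bears it (a point fixed in the world has none). Each returns a list of dicts, best first, with "conf" (0 to 1); they miss things now and then, are a little off and sometimes report something else, mostly with a low value. They report only what shows in the picture. A call takes as long as a camera call.
- bot.trace(query, picture): "region" (420x560 bool, what is visible of it).
- bot.spot_point(query, picture): "xyz" ([x, y, z] in m, in world coordinates, good to about 4 mm: a listed point, or the origin of a listed thing).
The state is a dict: "clock": time; "qpos": joint angles; "qd": joint speeds; "joint_efforts": joint torques, N m; "position": TCP position; "tool_rot": TCP orientation; "force": force on the tool from outside, world axes, zero at the start; "moment": the same for the moment, N m; "grip_width": finger opening in m; "finger_force": force on a finger pad.
Only numpy, scipy, OpenCV 4.12 (cv2) and the standard library are available. Lean on these libraries where they do the work, as an engineer would, in place of code of your own. Each camera call takes 0.05 s, during which the arm holds its last target. There are 200 camera calls.

## Working session

There is one attempt and no reset: what is moved stays moved. The work goes in short steps, Python scripts to look and compute and a shell command to move; the robot and the scene stay as the last step left them, time stands still between calls to the robot, and variables do not carry over. Pictures are saved under pics/ and viewed, at most 10 in all, crops included, and the job is handed in when it is done.

```bash
mkdir -p pics; cat > h.py <<'E'
from workcell import bot
import numpy as np, cv2
np.set_printoptions(precision=4,suppress=True)
def st():
    s=bot.observe(); print(s['clock'],np.array(s['position']),np.array(s['tool_rot']),np.array(s['force']),s['grip_width'],s['finger_force']); return s
def save(p,n): cv2.imwrite(f'pics/{n}.png',p['img'][:,:,::-1])
def px(p,X):
    c=p['R']@np.array(X)+p['t']; u=p['intrinsics']@c; return u[:2]/u[2]
def ray(p,uv,z):
    d=np.linalg.inv(p['intrinsics'])@np.array([*uv,1]); R=np.array(p['R']); d=R.T@d; o=-R.T@np.array(p['t'])
    return o+d*(z-o[2])/d[2]
E
python3 - <<'E'
from h import *
s=st(); print(s['qpos'],bot.tip_reach)
for c in ['top','side']:
    p=bot.grab_frame(c); save(p,c+'0')
    print(c,-np.array(p['R']).T@p['t'])
    for q in ['lamp_stand','lamp_grip','tumbler','ring_pockets','lid','sand_block','bit_box','screwdriver_1']:
        r=bot.spot_point(q,p); print(q,[(round(float(x['conf']),2),np.array(x['xyz']),px(p,x['xyz']).round()) for x in r[:2]])
E
```

```text
0.0 [0.2    0.5919 0.3033] [-3.1405  0.0001  2.8158] [ 0.1311 -0.2769 -0.3066] 0.0853363388037626 0.0
[-1.3152  0.522  -0.0363  1.6     0.0212  1.0211 -0.1128] 0.0726
top [-0.4596 -0.4359  1.5174]
lamp_stand [(0.86, array([ 0.6422, -0.2434,  0.0027]), array([356., 223.]))]
lamp_grip [(0.7, array([ 0.4729, -0.0866,  0.1873]), array([296., 212.]))]
tumbler [(0.57, array([ 0.4645, -0.0914,  0.0032]), array([295., 247.]))]
ring_pockets [(0.6, array([0.7287, 0.0468, 0.0017]), array([288., 179.]))]
lid [(0.89, array([ 0.4435,  0.2293, -0.0011]), array([206., 221.]))]
sand_block [(0.62, array([0.4542, 0.3956, 0.0023]), array([166., 203.]))]
bit_box [(0.91, array([ 0.7317,  0.0486, -0.0013]), array([288., 179.]))]
screwdriver_1 [(0.66, array([ 0.3974, -0.4371, -0.0025]), array([390., 303.]))]
side [ 0.263  -0.9212  0.733 ]
lamp_stand [(0.62, array([ 0.6438, -0.2441, -0.001 ]), array([348., 288.])), (0.21, array([ 0.4635, -0.0931,  0.0678]), array([267., 245.]))]
lamp_grip [(0.93, array([ 0.4695, -0.0892,  0.1873]), array([268., 207.]))]
tumbler [(0.73, array([ 0.4601, -0.0872,  0.0011]), array([266., 263.])), (0.67, array([ 0.4581,  0.3991, -0.0016]), array([233., 183.]))]
ring_pockets [(0.55, array([ 0.4617, -0.0898,  0.0694]), array([266., 244.]))]
lid [(0.87, array([ 0.4469,  0.2318, -0.0001]), array([239., 206.])), (0.27, array([ 0.3951, -0.4358, -0.0011]), array([277., 374.]))]
sand_block [(0.9, array([ 0.4598,  0.3979, -0.0008]), array([234., 183.]))]
bit_box [(0.75, array([0.7265, 0.0514, 0.0028]), array([334., 220.]))]
screwdriver_1 [(0.8, array([ 0.3964, -0.4348, -0.0021]), array([278., 374.])), (0.24, array([ 0.4597, -0.0919,  0.0026]), array([266., 263.]))]
```

View pics/top0.png

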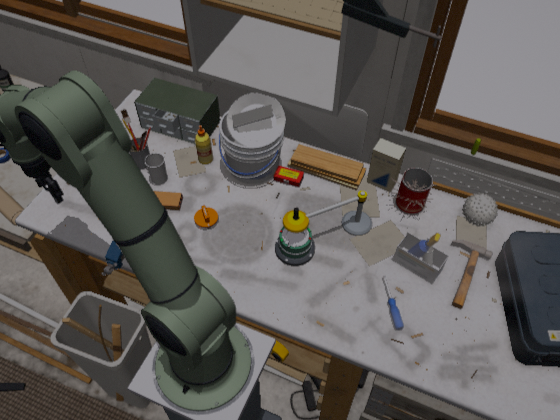

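View pics/side0.png

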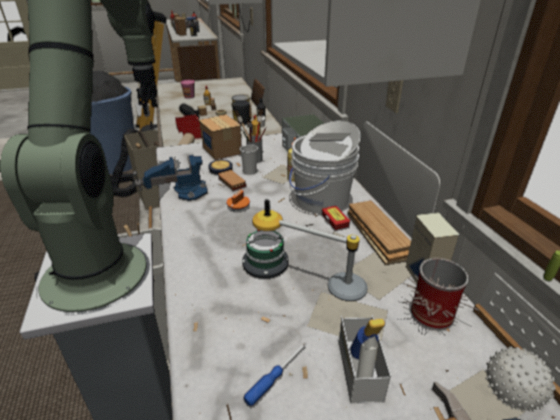

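The views agree: tumbler at (295,245) in top, with the lamp over it, the lid at (206,217) and the hinge at (357,222). The hinge-to-grip radius comes out at 0.232 m, against 0.233 given. I'm moving toward the lamp grip now.

```bash
python3 -m jog '[[[-35,-35,0,0,0,0,1],[-35,-35,0,0,0,0,1],[-30,-40,0,0,0,0,1],[-30,-40,0,0,0,0,1],[-30,-40,0,0,0,0,1]]]' 25; python3 -m jog '[[[0,0,0,0,0,-0.11,1],[0,0,0,0,0,-0.11,1],[0,0,0,0,0,-0.106,1]]]'
python3 - <<'E'
from h import *
s=st();print(s['qpos'])
p=bot.grab_frame('top')
for q in ['lid','tumbler']:
    r=bot.trace(q,p)
    m=r[0]['region']; print(r[0]['conf'],m.sum(),np.argwhere(m).min(0),np.argwhere(m).max(0))
c=cv2.resize(np.hstack([p['img'][195:245,180:230],p['img'][215:265,270:320]]),(800,400),interpolation=cv2.INTER_CUBIC); save({'img':c},'crop1')
E
```

```text
clock: 1.4
position: [0.2911, 0.3589, 0.304]
tool_rot: [3.141, 0.0, 2.816]
force: [1.1, 0.8, 0.2]
grip_width: 0.0856
finger_force: 0.0
clock: 1.7
position: [0.291, 0.3607, 0.3042]
tool_rot: [3.141, 0.0, -3.138]
force: [0.3, 0.3, 0.3]
grip_width: 0.0852
finger_force: 0.0
1.7 [0.291  0.3607 0.3042] [ 3.1411  0.0004 -3.1375] [0.2901 0.2571 0.2648] 0.08523516821995106 0.0
[-0.9679  0.2656 -0.0627  2.0069  0.0216  0.8691  0.5326]
0.78 314 [207 197] [227 217]
0.92 1146 [228 276] [265 314]
```

View pics/crop1.png

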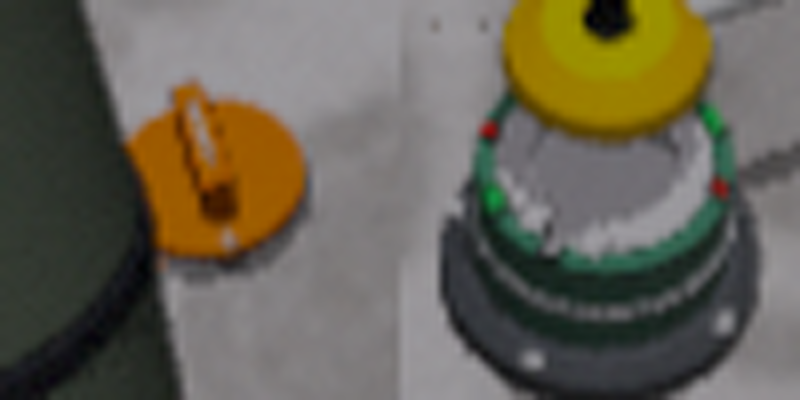

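```bash
python3 - <<'E'
from h import *
p=bot.grab_frame('top')
a=lambda A,B:(np.degrees(np.arctan2(*(A-B)[1::-1])),np.linalg.norm((A-B)[:2]))
A=ray(p,(203.75,205.6),.053);B=ray(p,(206.9,218.1),.053);P=ray(p,(208.75,224.75),.023)
print('bar',A,B,a(A,B),'ptr',P,a(np.array([.446,.2305,0]),P))
g1=ray(p,(309.1,230),.085);g2=ray(p,(281.9,239.6),.085);r1=ray(p,(281.25,231.25),.085);r2=ray(p,(310,238.4),.085)
print('g',g1,g2,a(g1,g2),(g1+g2)/2,'r',a(r1,r2),(r1+r2)/2)
E
python3 -m jog '[[[-35,-35,0,0,0,0,1],[-35,-35,0,0,0,0,1],[-35,-35,0,0,0,0,1],[-35,-35,0,0,0,0,1],[-35,-35,0,0,0,0,1]]]'; python3 -m jog '[[[0,-45,0,0,0,0,1],[0,-45,0,0,0,0,1],[0,-45,0,0,0,0,1],[0,-45,0,0,0,0,1],[0,-45,0,0,0,0,1]]]'
```

```text
bar [0.4644 0.2436 0.053 ] [0.4227 0.2091 0.053 ] (np.float64(39.59816783618148), np.float64(0.054111194402985584)) ptr [0.4189 0.2036 0.023 ] (np.float64(44.84405776209372), np.float64(0.038196321786455024))
g [ 0.4937 -0.1253  0.085 ] [ 0.4249 -0.0606  0.085 ] (np.float64(-43.20759739063581), np.float64(0.09447715010851959)) [ 0.4593 -0.0929  0.085 ] r (np.float64(97.02155897736242), np.float64(0.09470539327338957)) [ 0.4591 -0.0929  0.085 ]
clock: 2.4
position: [0.467, 0.1844, 0.3041]
tool_rot: [3.141, 0.0, 3.139]
force: [0.4, 0.5, 0.4]
grip_width: 0.0859
finger_force: 0.0
clock: 2.9
position: [0.4656, -0.0407, 0.304]
tool_rot: [3.142, 0.0, 3.139]
force: [0.6, 0.7, 0.0]
grip_width: 0.085
finger_force: 0.0
```

```bash
python3 -m jog '[[[-5,-46,0,0,0,0,1],[0,0,20,0,0,0,1],[0,0,20,0,0,0,1],[0,0,20,0,0,0,1],[0,0,0,0,0,0,1]]]'; python3 -m jog '[[[0,0,0,0,0,0,0],[0,0,0,0,0,0,0],[0,0,0,0,0,0,0],[0,0,0,0,0,0,0],[0,0,0,0,0,0,0]]]' 25
```

```text
clock: 3.4
position: [0.47, -0.0849, 0.2422]
tool_rot: [-3.142, -0.003, 3.139]
force: [-0.6, -0.2, 0.6]
grip_width: 0.0852
finger_force: 0.0
clock: 3.9
position: [0.471, -0.085, 0.2443]
tool_rot: [3.142, 0.001, -3.142]
force: [-0.9, 1.6, 9.0]
grip_width: 0.0148
finger_force: 25.3
```

```bash
python3 -m jog '[[[13,-16,-2,0,0,0,0],[12,-16,0,0,0,0,0],[10,-18,0,0,0,0,0],[9,-18,0,0,0,0,0],[7,-19,0,0,0,0,0]]]'; python3 -m jog '[[[5,-20,0,0,0,0,0],[4,-20,0,0,0,0,0],[2,-20,0,0,0,0,0],[0,-20,0,0,0,0,0],[-1,-21,0,0,0,0,0]]]';python3 -m jog '[[[-3,-20,0,0,0,0,0],[-5,-20,0,0,0,0,0],[-7,-19,0,0,0,0,0],[0,0,0,0,0,0,0]]]'
```

```text
clock: 4.4
position: [0.419, -0.1723, 0.2455]
tool_rot: [3.141, -0.001, -3.141]
force: [0.9, 2.3, -10.8]
grip_width: 0.015
finger_force: 28.6
clock: 4.9
position: [0.4095, -0.2735, 0.2458]
tool_rot: [3.141, -0.001, -3.141]
force: [4.1, 2.7, -5.6]
grip_width: 0.0148
finger_force: 29.2
clock: 5.3
position: [0.4251, -0.3339, 0.2457]
tool_rot: [-3.141, -0.0, 3.14]
force: [-3.1, -0.6, 4.4]
grip_width: 0.0148
finger_force: 29.7
```

```bash
python3 -m jog '[[[0,0,0,0,0,0,1],[0,0,0,0,0,0,1],[0,0,0,0,0,0,1],[0,0,-30,0,0,0,1],[0,0,-40,0,0,0,1]]]'; python3 -m jog '[[[0,40,0,0,0,0,1],[-5,45,0,0,0,0,1],[-5,45,0,0,0,0,1],[-5,45,0,0,0,0,1],[-5,45,0,0,0,0,1]]]'; 
python3 - <<'E'
from h import *
s=st();print(s['qpos'])
for c in ['top','side']:
    p=bot.grab_frame(c); save(p,c+'2')
    for q in ['lamp_grip','lid','tumbler','ring_pockets']:
        print(c,q,[(round(float(x['conf']),2),np.array(x['xyz'])) for x in bot.spot_point(q,p)[:1]])
    if c=='top': t=p['img'][190:260,265:335]; l=p['img'][195:245,180:230]; l=cv2.resize(l,(400,400),interpolation=cv2.INTER_CUBIC)
    else: t=p['img'][220:270,240:290]
    L=cv2.resize(t,(400,400),interpolation=cv2.INTER_CUBIC)
    c_=L if c=='top' else np.hstack([c_,L])
save({'img':c_},'crop2')
E
```

```text
clock: 5.8
position: [0.4244, -0.3312, 0.3157]
tool_rot: [3.14, -0.003, -3.141]
force: [0.5, 0.5, 1.1]
grip_width: 0.0844
finger_force: 0.0
clock: 6.3
position: [0.4446, -0.11, 0.3162]
tool_rot: [3.142, 0.001, -3.141]
force: [0.9, -0.1, -0.2]
grip_width: 0.085
finger_force: 0.0
6.3 [ 0.4446 -0.11    0.3162] [ 3.1416  0.0008 -3.1411] [ 0.9481 -0.1429 -0.2402] 0.08498359688112021 0.0
[-0.0124  0.2408  0.1499  2.0132 -0.046   0.89    1.7335]
top lamp_grip [(0.68, array([ 0.4293, -0.335 ,  0.1879]))]
top lid []
top tumbler [(0.86, array([ 0.4594, -0.0898,  0.0031]))]
top ring_pockets [(0.61, array([ 0.4586, -0.0955,  0.0715]))]
side lamp_grip [(0.78, array([ 0.4246, -0.3364,  0.1888]))]
side lid [(0.8, array([0.4451, 0.2321, 0.0031]))]
side tumbler [(0.77, array([ 0.4586, -0.0889, -0.0002]))]
side ring_pockets [(0.73, array([0.725 , 0.0534, 0.0029]))]
```

View pics/crop2.png

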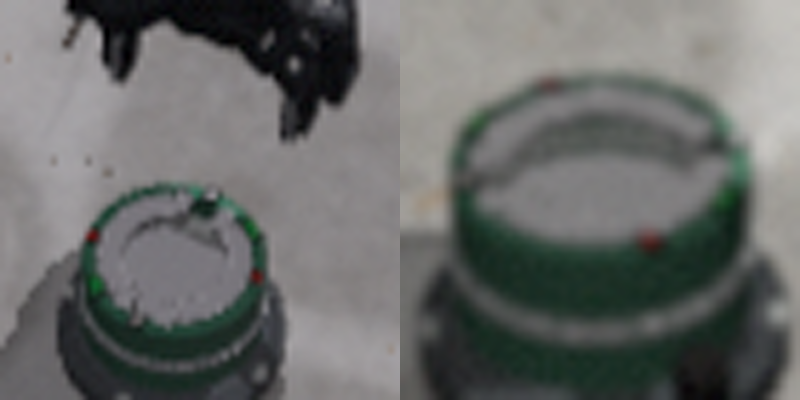

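The top crop (left) shows the lamp gone from over the tumbler, with slots near (207,200) and (135,313). Red marks are at (92,236) and (257,276), green at (253,230) and (95,286). The side crop (right) gives red at (150,83) and (250,240), green at (75,122) and (328,198).

```bash
python3 - <<'E'
from h import *
def a(A,B): d=(A-B)[:2]; return np.degrees(np.arctan2(d[1],d[0]))%180,np.linalg.norm(d),((A+B)/2)[:2]
p=bot.grab_frame('top'); z=.085
f=lambda u,v:ray(p,(265+u*.175,190+v*.175),z)
print('top red-80',a(f(92,236),f(257,276)),'green',a(f(253,230),f(95,286)),'white',a(f(207,200),f(135,313)))
p=bot.grab_frame('side')
f=lambda u,v:ray(p,(240+u/8,220+v/8),z)
print('side red',a(f(150,83),f(250,240)),'green',a(f(75,122),f(328,198)),'white',a(f(62,178),f(315,140)))
E
python3 -m jog '[[[0,45,0,0,0,0,1],[0,45,0,0,0,0,1],[0,45,0,0,0,0,1],[0,45,0,0,0,0,1],[0,45,0,0,0,0,1]]]'; python3 -m jog '[[[0,45,0,0,0,0,1],[0,45,0,0,0,0,1],[0,25,0,0,0,0,1]]]';python3 -m jog '[[[0,0,0,0,0,-0.145,1],[0,0,0,0,0,-0.145,1],[0,0,0,0,0,-0.145,1],[0,0,0,0,0,-0.145,1],[0,0,0,0,0,-0.135,1]]]'
python3 - <<'E'
from h import *
p=bot.grab_frame('side');save({'img':cv2.resize(p['img'][180:230,205:275],(700,500),interpolation=cv2.INTER_CUBIC)},'crop3')
for q in ['lid']: print([(round(float(x['conf']),2),np.array(x['xyz'])) for x in bot.spot_point(q,p)[:2]])
E
```

```text
top red-80 (np.float64(97.42512324676318), np.float64(0.09493709799877842), array([ 0.4591, -0.0926])) green (np.float64(136.86888626257536), np.float64(0.09605011524171556), array([ 0.458 , -0.0933])) white (np.float64(175.21664809086204), np.float64(0.0864129041284115), array([ 0.4586, -0.0912]))
side red (np.float64(96.50880625551873), np.float64(0.09500515916088205), array([ 0.4589, -0.0912])) green (np.float64(137.62420118020893), np.float64(0.09699000930358895), array([ 0.4592, -0.0916])) white (np.float64(177.533213131471), np.float64(0.08749076772894268), array([ 0.456 , -0.0904]))
clock: 7.4
position: [0.4447, 0.1144, 0.3161]
tool_rot: [3.142, 0.0, 3.141]
force: [0.1, -0.6, -0.8]
grip_width: 0.0858
finger_force: 0.0
clock: 7.7
position: [0.4443, 0.2312, 0.3158]
tool_rot: [3.141, -0.0, -3.139]
force: [0.4, -1.0, 0.4]
grip_width: 0.0859
finger_force: 0.0
clock: 8.2
position: [0.445, 0.2276, 0.3158]
tool_rot: [3.142, -0.0, -2.421]
force: [0.3, -0.5, 0.2]
grip_width: 0.0854
finger_force: 0.0
[(0.72, array([0.4471, 0.2319, 0.0003]))]
```

View pics/crop3.png

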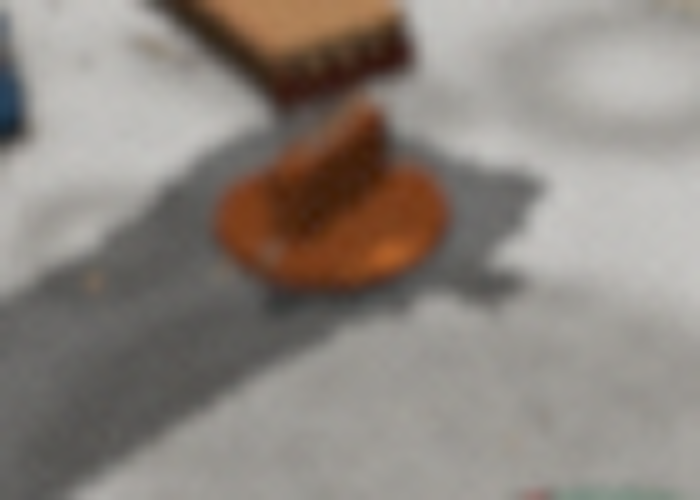

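The side crop shows the lid upright: cap centre at about (333,222), pointer at (268,250), bar top running (275,170) to (365,100).

```bash
python3 - <<'E'
from h import *
def a(A,B): d=(A-B)[:2]; return np.degrees(np.arctan2(d[1],d[0]))%180,np.linalg.norm(d),((A+B)/2)[:2]
p=bot.grab_frame('side')
f=lambda u,v,z:ray(p,(205+u/10,180+v/10),z)
P=f(268,250,.023);A=f(275,170,.053);B=f(365,100,.053);C=f(333,222,.023)
print(a(A,B),a(P,C),a(P,np.array([.446,.2315,0])))
# lid mask fit: cap outline
m=bot.trace('lid',p)[0]['region']; yx=np.argwhere(m); print(yx.min(0),yx.max(0))
t=np.linspace(0,6.283,200)
for X in [(.446,.2315)]:
    u=np.array([px(p,(X[0]+.041*np.cos(k),X[1]+.041*np.sin(k),z)) for k in t for z in(.015,.023)]); print(u.min(0),u.max(0))
st()
E
```

```text
(np.float64(44.358935179296026), np.float64(0.05355665175727717), array([0.4426, 0.2283])) (np.float64(24.983695425301704), np.float64(0.02713333265721802), array([0.431 , 0.2139])) (np.float64(40.47224462820867), np.float64(0.03591284108816598), array([0.4323, 0.2198]))
[191 227] [210 249]
[226.4524 194.2827] [250.4236 208.726 ]
8.4 [0.445  0.2276 0.3158] [ 3.1415 -0.0002 -2.4313] [-0.5282  0.0738 -0.0005] 0.08531999002363756 0.0
```

```bash
python3 -m jog '[[[-2,1.5,45,0,0,0,1],[0,0,45,0,0,0,1],[0,0,45,0,0,0,1],[0,0,45,0,0,0,1],[0,0,20,0,0,0,1]]]'; python3 -m jog '[[[0,0,14,0,0,0,1],[0,0,0,0,0,0,1],[0,0,0,0,0,0,0.6],[0,0,0,0,0,0,0],[0,0,0,0,0,0,0]]]' 60; python3 -m jog '[[[0,0,0,0,0,0,0],[0,0,0,0,0,0,0],[0,0,0,0,0,0,0],[0,0,0,0,0,0,0]]]'
```

```text
clock: 8.9
position: [0.4442, 0.2296, 0.1126]
tool_rot: [3.141, -0.004, -2.43]
force: [1.1, -0.7, -0.4]
grip_width: 0.0857
finger_force: 0.0
clock: 9.4
position: [0.4458, 0.2305, 0.1028]
tool_rot: [-3.141, 0.001, -2.427]
force: [-0.3, -0.4, -0.5]
grip_width: 0.0437
finger_force: 0.0
clock: 9.8
position: [0.4456, 0.2304, 0.1024]
tool_rot: [-3.141, 0.001, -2.427]
force: [-1.0, -1.3, 8.2]
grip_width: 0.0129
finger_force: 58.6
```

```bash
python3 -m jog '[[[0,0,-20,0,0,0,0],[0,0,-40,0,0,0,0],[0,0,-45,0,0,0,0],[0,0,-45,0,0,0,0],[0,0,0,0,0,0.039,0]]]'; python3 -m jog '[[[0,0,0,0,0,0.145,0],[0,0,0,0,0,0.145,0],[0,0,0,0,0,0.145,0],[0,0,0,0,0,0.145,0],[0,0,0,0,0,0.145,0]]]';python3 -m jog '[[[0,-40,0,0,0,0,0],[0,-45,0,0,0,0,0],[0,-45,0,0,0,0,0],[0,-45,0,0,0,0,0],[0,-45,0,0,0,0,0]]]';python3 -m jog '[[[0,-45,0,0,0,0,0],[0,-40,0,0,0,0,0],[0,-15,0,0,0,0,0],[0,0,0,0,0,0,0]]]'
python3 - <<'E'
from h import *
s=st();print(s['qpos'])
for c in ['top','side']:
    p=bot.grab_frame(c)
    for q in ['lid','lamp_grip']: print(c,q,[(round(float(x['conf']),2),np.array(x['xyz'])) for x in bot.spot_point(q,p)[:1]])
    o=(190,240) if c=='side' else (175,255)
    L=cv2.resize(p['img'][o[0]:o[0]+80,o[1]:o[1]+80],(400,400),interpolation=cv2.INTER_CUBIC)
    c_=L if c=='top' else np.hstack([c_,L])
save({'img':c_},'crop4')
E
```

```text
clock: 10.3
position: [0.4469, 0.2312, 0.2572]
tool_rot: [-3.141, 0.008, -2.466]
force: [0.2, 1.5, -2.7]
grip_width: 0.0128
finger_force: 59.1
clock: 10.8
position: [0.4453, 0.2303, 0.252]
tool_rot: [3.142, -0.0, 3.087]
force: [0.8, -0.1, -1.1]
grip_width: 0.0128
finger_force: 59.1
clock: 11.3
position: [0.4341, 0.0089, 0.2521]
tool_rot: [3.141, 0.0, 3.093]
force: [1.6, -0.3, -1.3]
grip_width: 0.0126
finger_force: 59.1
clock: 11.7
position: [0.4293, -0.0914, 0.252]
tool_rot: [-3.141, 0.0, 3.089]
force: [-0.3, 0.9, -1.5]
grip_width: 0.0131
finger_force: 59.2
11.7 [ 0.4293 -0.0914  0.252 ] [-3.1411  0.0001  3.0888] [-0.2763  0.9119 -1.4686] 0.013109165500473505 59.18917179107666
[-0.008   0.3073  0.1003  2.1262 -0.0458  0.7099  1.6403]
top lid [(0.55, array([ 0.4268, -0.0922,  0.1501]))]
top lamp_grip [(0.96, array([ 0.4262, -0.3363,  0.1878]))]
side lid [(0.79, array([ 0.4311, -0.0869,  0.1523]))]
side lamp_grip [(0.95, array([ 0.4288, -0.3391,  0.1873]))]
```

View pics/crop4.png

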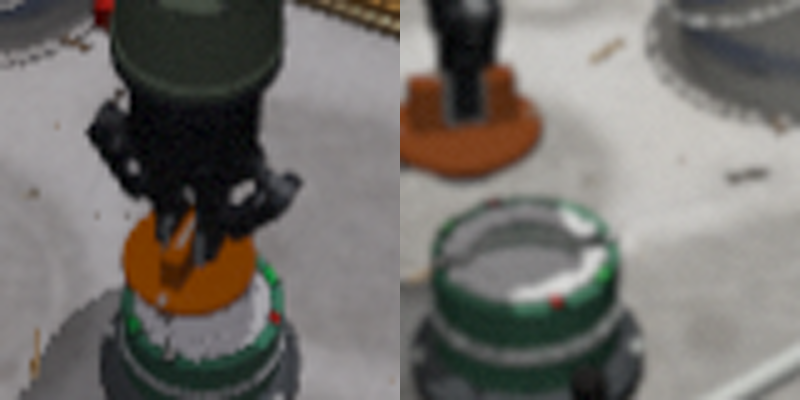

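Lid gripped upright, with the bar central in the pads to about 2 mm (side crop: bar 410–515, pads 443–490). The lamp is clear. I'll move over the mouth and measure the lid against the same cameras that measured the tumbler.

```bash
python3 -m jog '[[[-15,0.5,0,0,0,0,0],[-14.4,0.5,0,0,0,0,0],[0,0,15,0,0,0,0],[0,0,15,0,0,0,0],[0,0,0,0,0,0,0]]]'
python3 - <<'E'
from h import *
from scipy.optimize import least_squares
s=st(); zo=s['position'][2]-.1024
t=np.linspace(0,2*np.pi,120)
def sil(p,x,y,r,zs):
    pts=np.array([px(p,(x+r*np.cos(k),y+r*np.sin(k),z)) for k in t for z in zs]).astype(np.float32)
    return cv2.convexHull(pts)
for c in ['top','side']:
    p=bot.grab_frame(c); save({'img':cv2.resize(p['img'][190:270,250:330] if c=='side' else p['img'][180:260,255:335],(560,560),interpolation=cv2.INTER_CUBIC)},c+'5')
    for n,q in (('lid','lid'),('tum','tumbler')):
        r=bot.spot_point(q,p)[:1]; print(c,q,r and np.array(r[0]['xyz']))
    hsv=cv2.cvtColor(p['img'],cv2.COLOR_RGB2HSV); m=((hsv[...,0]>2)&(hsv[...,0]<18)&(hsv[...,1]>150)&(hsv[...,2]>60))
    m[:,:240]=0;m[:,340:]=0;m[:170]=0;m[290:]=0
    h=m.copy(); yx=np.argwhere(h); print(c,'orange bbox',yx.min(0),yx.max(0))
    hull=cv2.convexHull(yx[:,::-1].astype(np.float32))
    # lower-half outline points (cap front rim bottom), fit predicted silhouette
    cols=np.unique(yx[:,1]); low=np.array([(u,yx[yx[:,1]==u,0].max()+.5) for u in cols])
    def f(v):
        H=sil(p,v[0],v[1],.041,(zo+.015,zo+.023))
        return [cv2.pointPolygonTest(H,(float(u),float(w)),True) for u,w in low]
    o=least_squares(f,[.4587,-.092],loss='soft_l1',f_scale=.3,diff_step=.002); print(o.x,o.cost/len(low))
E
```

```text
clock: 12.5
position: [0.4586, -0.0889, 0.2206]
tool_rot: [3.141, -0.003, 3.094]
force: [-0.2, -0.3, -0.3]
grip_width: 0.0128
finger_force: 59.2
12.5 [ 0.4586 -0.0889  0.2206] [ 3.1415 -0.0027  3.094 ] [-0.2159 -0.2606 -0.2914] 0.01281005632330184 59.18639659881592
top lid [ 0.4603 -0.0901  0.1186]
top tumbler [ 0.4613 -0.0898  0.0023]
top orange bbox [170 274] [235 339]
[ 0.5519 -0.0935] 6.957556913307041
side lid [ 0.4615 -0.0899  0.1197]
side tumbler [ 0.4594 -0.0877  0.0041]
side orange bbox [185 240] [232 339]
[ 0.4957 -0.0968] 5.16755080260457
```

View pics/side5.png

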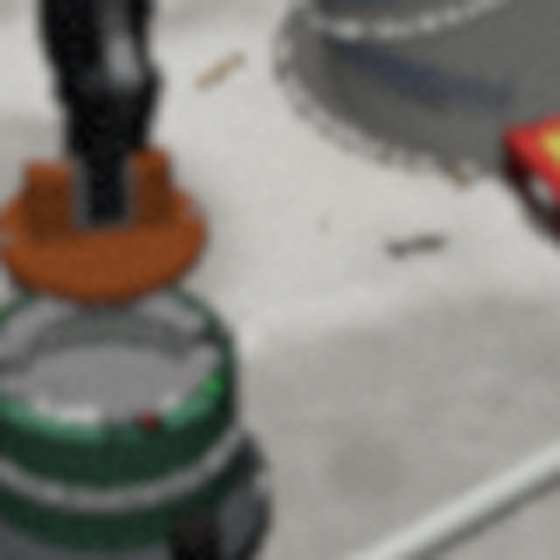

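View pics/top5.png

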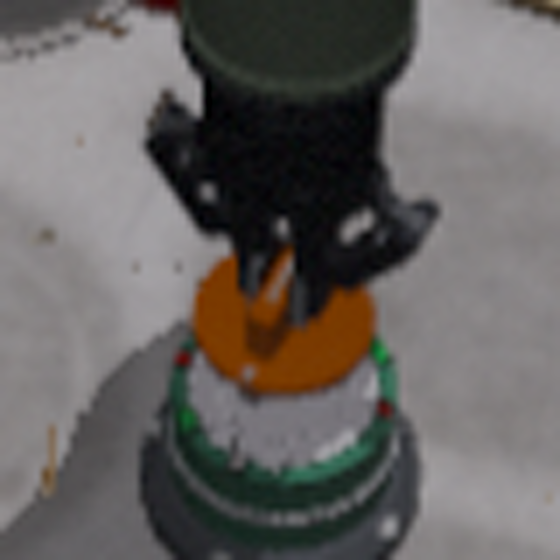

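Side view: cap spans columns 0–207 and the bar 25–170, with the lid level above the mouth. Top view: cap at (195–375, 250–395), pointer at (248,372). My colour mask picked up other objects, so I'll refit using only the lid's connected component, and fit the tumbler rim the same way.

```bash
python3 - <<'E'
from h import *
from scipy.optimize import least_squares
s=st(); zo=s['position'][2]-.1024
t=np.linspace(0,2*np.pi,120)
def sil(p,x,y,r,zs):
    return cv2.convexHull(np.array([px(p,(x+r*np.cos(k),y+r*np.sin(k),z)) for k in t for z in zs]).astype(np.float32))
for c in ['top','side']:
    p=bot.grab_frame(c); hsv=cv2.cvtColor(p['img'],cv2.COLOR_RGB2HSV).astype(int)
    m=((hsv[...,0]>2)&(hsv[...,0]<18)&(hsv[...,1]>130)&(hsv[...,2]>50)).astype(np.uint8)
    n,L,S,C=cv2.connectedComponentsWithStats(m)
    u=px(p,(.459,-.091,zo+.023)); i=min(range(1,n),key=lambda k:np.hypot(*(C[k]-u))-.01*min(S[k][4],300)); print(c,S[i])
    yx=np.argwhere(L==i); low=np.array([(k,yx[yx[:,1]==k,0].max()+.5) for k in np.unique(yx[:,1])])
    def f(v):
        H=sil(p,v[0],v[1],.041,(zo+.015,zo+.023)); return [cv2.pointPolygonTest(H,(float(a),float(b)),True) for a,b in low]
    o=least_squares(f,[.4587,-.091],loss='soft_l1',f_scale=.3,diff_step=.003); print('lid',o.x,o.cost/len(low))
    if c=='side': P=[(150,421),(212,384)]
E
```

```text
12.8 [ 0.4594 -0.0896  0.2226] [-3.1416  0.001   3.0929] [-0.2337 -1.0478 -1.2327] 0.01286816206590905 59.186115860939026
top [283 214  26  22 337]
lid [ 0.4625 -0.0888] 0.03839159865705412
side [250 211  29  23 375]
lid [ 0.4576 -0.084 ] 0.06697588211304405
```

```bash
python3 -m jog '[[[0.3,-1.2,0,0,0,0,0],[0,0,15,0,0,0,0],[0,0,14,0,0,0,0],[0,0,0,0,0,0,0]]]'; python3 -m jog '[[[0,0,3,0,0,0,0],[0,0,3,0,0,0,0],[0,0,3,0,0,0,0],[0,0,0,0,0,0,0]]]'
```

```text
clock: 13.3
position: [0.4582, -0.0909, 0.1918]
tool_rot: [3.142, -0.002, 3.093]
force: [-0.1, -0.1, -0.2]
grip_width: 0.0124
finger_force: 59.2
clock: 13.7
position: [0.4588, -0.0909, 0.1838]
tool_rot: [-3.142, -0.0, 3.093]
force: [-0.2, 0.1, -0.6]
grip_width: 0.013
finger_force: 59.2
```

```bash
python3 -m jog '[[[0,0,3,0,0,0,0],[0,0,3,0,0,0,0],[0,0,0,0,0,0,0]]]'; python3 -m jog '[[[0,0,2,0,0,0,0],[0,0,2,0,0,0,0],[0,0,0,0,0,0,0]]]'
```

```text
clock: 14.0
position: [0.4587, -0.0909, 0.1776]
tool_rot: [3.142, -0.001, 3.093]
force: [1.0, 0.2, -1.5]
grip_width: 0.0131
finger_force: 59.2
clock: 14.3
position: [0.4587, -0.0909, 0.1737]
tool_rot: [-3.142, -0.0, 3.093]
force: [0.7, -0.2, -1.6]
grip_width: 0.0128
finger_force: 59.2
```

```bash
python3 -m jog '[[[0,0,1,0,0,0,0],[0,0,0.6,0,0,0,0],[0,0,0,0,0,0,0],[0,0,0,0,0,0,0]]]'; python3 - <<'E'
from h import *
s=st();print(s['qpos'],s['moment'])
for c in ['top','side']:
    p=bot.grab_frame(c)
    for q in ['lid','tumbler']: print(c,q,[(round(float(x['conf']),2),np.array(x['xyz'])) for x in bot.spot_point(q,p)[:1]])
    o=(185,255) if c=='top' else (200,225)
    L=cv2.resize(p['img'][o[0]:o[0]+80,o[1]:o[1]+80],(400,400),interpolation=cv2.INTER_CUBIC)
    c_=L if c=='top' else np.hstack([c_,L])
save({'img':c_},'crop6')
E
```

```text
clock: 14.7
position: [0.4588, -0.0908, 0.1724]
tool_rot: [3.142, 0.0, 3.093]
force: [-0.9, 1.2, 2.5]
grip_width: 0.0126
finger_force: 59.7
14.7 [ 0.4588 -0.0908  0.1724] [3.1416 0.0001 3.0928] [-0.8506  1.2021  2.5471] 0.012608210232254726 59.747314453125
[ 0.0098  0.4892  0.0761  2.1182 -0.07    0.5365  1.6592] [ 0.0237  0.2847 -0.0032]
top lid [(0.68, array([ 0.4604, -0.0907,  0.0013]))]
top tumbler [(0.63, array([ 0.4618, -0.089 ,  0.0021]))]
side lid [(0.77, array([ 0.4604, -0.0922,  0.07  ]))]
side tumbler [(0.79, array([ 0.4585, -0.0884,  0.0017]))]
```

View pics/crop6.png

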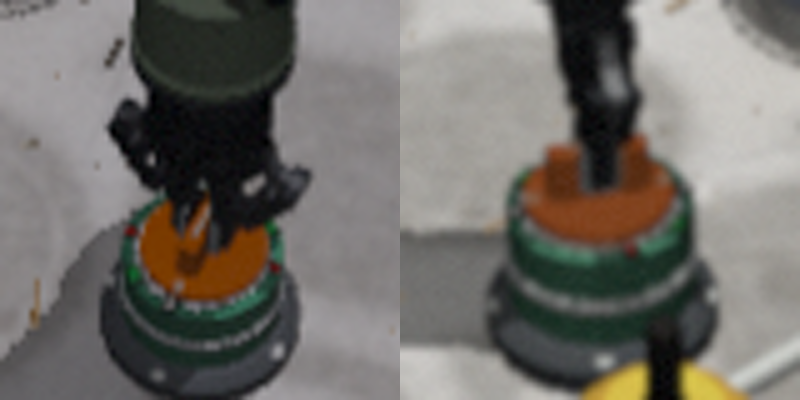

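The lid is seated: cap flush on the flange in both views, pointer at the slot (178,290). Now the clockwise twist, which is +z in the tool frame.

```bash
python3 -m jog '[[[0,0,0,0,0,0.08,0],[0,0,0,0,0,0.08,0],[0,0,0,0,0,0.08,0],[0,0,0,0,0,0.08,0],[0,0,0,0,0,0.08,0]]]'; python3 -c "
from h import *
print(st()['moment'])"
```

```text
clock: 15.5
position: [0.4593, -0.0909, 0.1724]
tool_rot: [3.141, 0.001, 2.69]
force: [1.7, 1.2, 1.9]
grip_width: 0.013
finger_force: 59.7
15.5 [ 0.4593 -0.0909  0.1724] [3.1413 0.001  2.6897] [1.7198 1.2384 1.9067] 0.012975466349742544 59.71759378910065
[ 0.2888 -0.2255  0.2037]
```

```bash
python3 -m jog '[[[0,0,0,0,0,0.08,0],[0,0,0,0,0,0.08,0],[0,0,0,0,0,0.08,0],[0,0,0,0,0,0.08,0],[0,0,0,0,0,0.07,0]]]'; python3 -m jog '[[[0,0,0,0,0,0,0],[0,0,0,0,0,0,0],[0,0,0,0,0,0,0]]]'; python3 - <<'E'
from h import *
print(st()['moment'])
for c in ['top','side']:
    p=bot.grab_frame(c)
    for q in ['lid','lamp_grip']: print(c,q,[(round(float(x['conf']),2),np.array(x['xyz'])) for x in bot.spot_point(q,p)[:1]])
    o=(205,270) if c=='top' else (220,240)
    L=cv2.resize(p['img'][o[0]:o[0]+50,o[1]:o[1]+50],(400,400),interpolation=cv2.INTER_CUBIC)
    c_=L if c=='top' else np.hstack([c_,L])
save({'img':c_},'crop7')
E
```

```text
clock: 16.0
position: [0.4595, -0.0904, 0.1725]
tool_rot: [3.14, 0.001, 2.3]
force: [3.5, 4.1, 1.7]
grip_width: 0.0131
finger_force: 59.8
clock: 16.3
position: [0.4594, -0.0904, 0.1725]
tool_rot: [3.14, 0.001, 2.305]
force: [2.3, 4.5, 3.4]
grip_width: 0.0128
finger_force: 59.9
16.3 [ 0.4594 -0.0904  0.1725] [3.1405 0.0005 2.3052] [2.3128 4.5389 3.4402] 0.012829179242732226 59.8725163936615
[ 1.1858 -0.6016  0.046 ]
top lid [(0.7, array([ 0.459 , -0.0937,  0.0702]))]
top lamp_grip [(0.78, array([ 0.4288, -0.3379,  0.1844]))]
side lid [(0.95, array([ 0.4609, -0.0917,  0.072 ]))]
side lamp_grip [(0.7, array([ 0.43  , -0.3362,  0.1845]))]
```

View pics/crop7.png

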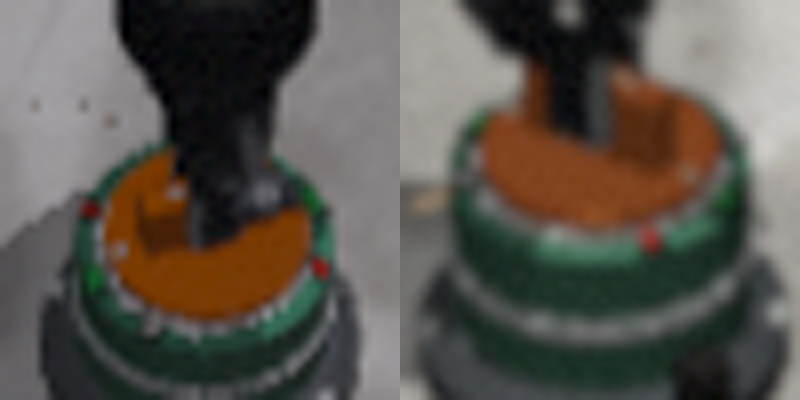

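Both white pointers now stand next to green: the top crop shows pointer (118,250) and green (92,282), the side crop pointer (692,172) and green (728,198). I'll work out the angle between them.

```bash
python3 - <<'E'
from h import *
p=bot.grab_frame('top');A=ray(p,(284.75,236.25),.093)
p=bot.grab_frame('side');B=ray(p,(276.5,241.5),.093)
for P in(A,B):
  d=P[:2]-np.array([.4592,-.0912]);print(P,np.linalg.norm(d),np.degrees(np.arctan2(d[1],d[0]))%180)
d=(A-B)[:2];print(np.degrees(np.arctan2(d[1],d[0]))%180,np.linalg.norm(d)); st()
E
```

```text
[ 0.4352 -0.0658  0.093 ] 0.03495960891335281 133.3976913766074
[ 0.4846 -0.1173  0.093 ] 0.03642453124807781 134.1615019845367
133.78743413424667 0.07138255507369677
16.7 [ 0.4594 -0.0904  0.1725] [3.1404 0.0005 2.3052] [2.3022 5.2745 3.8819] 0.012361424728023011 59.854061007499695
```

```bash
python3 -c "
from workcell import bot
print(bot.job_done())"
```

```text
the job is handed in; nothing more can be done
None
```

I handed the job in after about 17 s on the robot's clock: the lamp is about 0.24 m from the tumbler's axis, and the gripped lid is seated with the ring at about 0.68 rad by estimate (green is 0.70). The hand-in returned no verdict.

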